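# Swap the mate gourd for the cup boxed in between the kitchen containers

## Robot

A 7-joint arm with a two-finger parallel gripper is mounted at the origin on the work surface. World frame = base frame: x ahead of the robot, y to its left, z up, the work surface at z = 0. Lengths are in m, angles in degrees, forces in N, time in s.
With the tool pointing down it reaches from about 0.4 to 0.925 m from the base axis. Payload 4.1 kg.
Tool frame: the origin (TCP) lies at the very end of the fingers, on their centre line; the grasp point (between the pads) lies 19 mm behind it (grip_depth is the distance from the TCP to the grasp point, in m); z points along the fingers, y is the line along which they close (so a half turn about z gives the same grasp; the last joint's range is limited). The gripper opens to 85 mm and grips with 20 to 120 N. Pads are 22 mm wide; open, the fingers measure 114 mm over their backs; the gripper's body (76 mm by 85 mm) begins 54 mm behind the grasp point. The pads swing forward as they close: fully open they stand 13 mm farther back than shut.
Start: joints at [-80.157, 22.827, 2.584, 88.041, -1.071, 69.15, -2.905], TCP at [0.174, 0.626, 0.231] pointing down, gripper open.
Joint ranges: [-161.44, 161.44], [-28.35, 127.94], [-78.24, 83.42], [0, 140.83], [-78.03, 258.03], [13.02, 114.36], [-168.23, 168.23]. Speed limits (degrees/s): [147.25, 147.25, 180, 180, 180, 180, 180].

## Interface

Orientations are given as a 3x3 rotation matrix whose columns are the frame's x, y, z axes.
In Python, from cell import observe, snapshot, camera_info, sign_off, look_for, grip_depth gives the robot as it stands.
- The arm moves only by the shell command python3 -m crank 'ROWS' [OPENING] [FORCE]. ROWS is JSON, a list that holds one entry, the list of rows, each a list of 4 numbers: the shift along the tool's x, y, z in mm, then the turn about the tool's z in rad. In form: [[[dx, dy, dz, spin], ...]]. A call has 1 to 5 rows; each row shifts and turns the commanded pose from where the row before left it, along the tool's axes as they then stand; what a row does not reach is not made up. A row lasts 1/8 s, in which the tool goes at most 62.5 mm and 10.7 degrees, less where a joint would pass 70% of its speed; a pose out of reach is approached as far as the arm can. A call with a gripper value outside its range is refused whole. OPENING is the opening, from -1 (shut) to 1 (fully open), so that 0 is half open, set as the call begins (- or left out, the last holds). The fingers move at their own pace and stop on an object; FORCE is the grip in N (left out, the last holds). Time passes only in rows, so rows that do not move let the fingers close. It gives the time, the measured TCP pose, the force, the opening and the grip force at its end, in the units of the state.
- observe(): the state, without advancing time (a new reading comes with each control period).
- snapshot(name): name is "scene" or "top"; returns (picture, depth): 384x512x3 uint8, blue, green, red; 384x512 float32, m along the optical axis (not along the pixel's ray), 0 where there is no reading.
- camera_info(name): a dict with "fx", "fy", "cx", "cy" (pixels), "R" (3x3) and "t" (3): a world point X has camera coordinates R X + t. Camera axes: x right, y down, z forward; pixel columns grow to the right and rows downward; lengths in m; the calibration is good to about 2 mm. A picture is of the moment at which its call begins. camera_info takes no time and is no camera call.
- sign_off(): hands the job in; it is judged then, once.
Trained networks look in the newest picture that a camera, given by its name, has taken for a name from the list of things; names that differ only in an ending like _2 or _b are one class to them, and where a whole thing is asked for, a point or a joint stands for the part that bears it (a point fixed in the world has none). Each returns a list of dicts, best first, with "score" (0 to 1); they miss things now and then, are a little off and sometimes report something else, mostly with a low value. They report only what shows in the picture. A call takes as long as a camera call. They do not tell look-alikes from the thing itself.
- look_for(target, camera): "location" ([x, y, z] in m, in the coordinates of the camera as it stood for that picture, good to about 4 mm: the middle of the surface that is visible of it).
The state is a dict: "clock": time; "joint_pos": joint angles; "joint_vel": joint speeds; "joint_efforts": joint torques, N m; "position": TCP position; "tcp_rot": TCP orientation; "ft_force": force on the tool from outside, world axes, zero at the start; "ft_torque": the same for the moment, N m; "gripper_width": finger opening in m; "gripper_force": force on a finger pad.
Only numpy, scipy, OpenCV 4.12 (cv2) and the standard library are available. Lean on these libraries where they do the work, as an engineer would, in place of code of your own. Each camera call takes 0.05 s, during which the arm holds its last target. There are 200 camera calls.

## Task

Mate is over and coffee is next: the little ceramic cup, hemmed in between two tall containers in the wooden caddy, is to stand in the middle of the cork base, and the gourd now on the cork base is to stand in the caddy, in the middle of the gap that the cup leaves. First stand the two containers beside the cup on the white side tray, so that there is room to reach it, and when the swap is made put them back, so that all three containers are just where they stood at the start. Keep everything upright, set the cup down gently, and leave the biscuit tin and the loose bombilla alone.

Things in the scene. Friction and masses are not known exactly. Their poses are not given: they have to be found in the camera images.
- caddy: Pine trough, fixed: outside 94 mm (x) by 316 mm (y, the row), walls 8 mm thick, 72 mm high, floor 8 mm thick, no partitions. Origin: centre of underside. Four places at x = 0, y = 108, 36, -36, -108 mm (things start within 3 mm): three tall containers and, at y = 36 or -36, the cup, lower than the walls. Gaps 6 to 16 mm: the cup can be gripped only along the row, once both neighbours are gone.
- canister: Round green enamel canister with its lid and a small dark wooden lid knob, all one piece: body 64 mm across up to 108 mm high, lid 66 mm across from 108 to 118 mm, tapering, knob 18 mm across up to 138 mm. Loose, about 0.4 kg. Origin: centre of its underside, z up.
- square_tin: Square stainless steel tin with its lid, one piece: body 58 x 58 mm up to 106 mm high, lid 60 x 60 mm from 106 to 126 mm (flat top). Loose, about 0.4 kg. Origin: centre of its underside, z up, x and y square to its sides; starts in line with the caddy within 3 degrees.
- jar: Round white ceramic jar with a flat wooden lid, one piece: body 62 mm across up to 100 mm high, lid 60 mm across up to 122 mm. Loose, about 0.5 kg. Origin: centre of its underside, z up.
- cup: Small white ceramic cup without handle, open at the top: 60 mm across from 30 mm height to its rim at 58 mm, narrowing to a 42 mm foot, wall 4 mm. Loose, about 0.16 kg. Starts in the caddy between two tall containers. Origin: centre of its underside, z up.
- gourd: Carved dark wooden mate gourd with a steel rim band, open at the top: belly 64 mm across at 32 mm height, neck 57 mm across at 68 mm, rim 60 mm across at 85 mm, foot 48 mm across. Loose, about 0.15 kg. Starts standing on the cork base. Origin: centre of its underside, z up.
- cork_base: Round cork base, fixed on the counter, 100 mm across and 10 mm thick (flat top, 10 mm above the origin). Origin: centre of its underside. The gourd stands on it at the start; the cup belongs on it at the end.
- tray: White enamel side tray, fixed, empty: outside 300 mm (its x) by 140 mm (its y), rim 4 mm thick and 14 mm high, floor 4 mm thick; room for three things in a row along its x. Origin: centre of its underside. It lies on one side of the caddy and the cork base on the other; which side is which changes.
- biscuit_tin: Low round aluminium biscuit tin, closed, 89 mm across, 42 mm high, between the robot and the caddy. Origin: centre of its underside. Bystander, leave alone.
- bombilla: Steel mate straw lying flat on the counter between the robot and the caddy, about 160 mm long, 8 mm thick, bent at one end, a flat 24 mm round strainer head at the other (+x). Origin: about mid-length, on the counter. Bystander, leave alone.
Things that resemble listed ones, but are neither listed nor needed, are in the scene too. What is shaped like the gourd but yellow is not meant.

How it is judged (in metres and radians):
On the way:
1. the two containers that hemmed the cup in stand upright on the side tray, both at once ((((x of canister in the frame of tray between -0.135 and 0.135 m and y of canister in the frame of tray between -0.055 and 0.055 m and z of canister in the frame of tray between 0 and 0.01 m and angle between canister's own z axis and vertical below 0.1 rad) and (x of square_tin in the frame of tray between -0.135 and 0.135 m and y of square_tin in the frame of tray between -0.055 and 0.055 m and z of square_tin in the frame of tray between 0 and 0.01 m and angle between square_tin's own z axis and vertical below 0.1 rad)) or ((x of canister in the frame of tray between -0.135 and 0.135 m and y of canister in the frame of tray between -0.055 and 0.055 m and z of canister in the frame of tray between 0 and 0.01 m and angle between canister's own z axis and vertical below 0.1 rad) and (x of jar in the frame of tray between -0.135 and 0.135 m and y of jar in the frame of tray between -0.055 and 0.055 m and z of jar in the frame of tray between 0 and 0.01 m and angle between jar's own z axis and vertical below 0.1 rad)) or ((x of square_tin in the frame of tray between -0.135 and 0.135 m and y of square_tin in the frame of tray between -0.055 and 0.055 m and z of square_tin in the frame of tray between 0 and 0.01 m and angle between square_tin's own z axis and vertical below 0.1 rad) and (x of jar in the frame of tray between -0.135 and 0.135 m and y of jar in the frame of tray between -0.055 and 0.055 m and z of jar in the frame of tray between 0 and 0.01 m and angle between jar's own z axis and vertical below 0.1 rad)))), for 0.2 s.
At the end, for the whole second after the job is handed in: Cup on the cork base, within 12 mm of its centre; gourd on the caddy floor, within 12 mm each way of the middle of the place the cup left; canister, tin and jar each within 12 mm of their starting spots; all five upright within 0.1 rad, released and at rest (horizontal distance between cup and cork_base below 0.012 m and z of cup in the frame of cork_base between 0.006 and 0.015 m and x of gourd in the frame of caddy between -0.012 and 0.012 m and z of gourd in the frame of caddy between 0.004 and 0.013 m and (y of gourd in the frame of caddy between 0.024 and 0.048 m or y of gourd in the frame of caddy between -0.048 and -0.024 m) and distance of each of canister, square_tin, jar from where it was at the start of the episode below 0.012 m and angle between each of canister, square_tin, jar, cup, gourd's own z axis and vertical below 0.1 rad and linear speed of each of canister, square_tin, jar, cup, gourd below 0.02 m/s and angular speed of each of canister, square_tin, jar, cup, gourd below 0.2 rad/s); the robot touches nothing.
It fails at once if the biscuit tin or the loose bombilla is pushed more than 20 mm (distance of any of biscuit_tin, bombilla from where it was at the start of the episode above 0.02 m).
It fails at once if a container, the cup or the gourd is tipped over (beyond 0.7 rad) (angle between any of canister, square_tin, jar, cup, gourd's own z axis and vertical above 0.7 rad).
It fails at once if the cup is dropped or banged onto the cork base (over 90 N) (contact force between cup and cork_base above 90 N).
It also fails if it takes over 150 s, if anything falls off the work surface, if the arm or the gripper's body presses on something with over 40 N, if the wrist force passes 120 N, or if a joint passes its speed limit or range.

## Working session

There is one attempt and no reset: what is moved stays moved. The work goes in short steps, Python scripts to look and compute and a shell command to move; the robot and the scene stay as the last step left them, time stands still between calls to the robot, and variables do not carry over. Pictures are saved under pics/ and viewed, at most 14 in all, crops included, and the job is handed in when it is done.

```bash
mkdir -p pics; ls
cat > h.py <<'E'
import numpy as np, cv2
from cell import *
def w(c,p):
    i=camera_info(c); return np.array(i["R"]).T@(np.array(p)-np.array(i["t"]))
def cloud(c,d):
    i=camera_info(c); v,u=np.mgrid[:d.shape[0],:d.shape[1]]
    P=np.stack([(u-i["cx"])*d/i["fx"],(v-i["cy"])*d/i["fy"],d],-1)
    return (P-np.array(i["t"]))@np.array(i["R"])
def px(c,X):
    i=camera_info(c); q=np.array(i["R"])@np.array(X)+np.array(i["t"]); return i["fx"]*q[0]/q[2]+i["cx"],i["fy"]*q[1]/q[2]+i["cy"]
E
python3 - <<'E'
from h import *
s=observe(); print({k:np.round(v,3) for k,v in s.items()}, grip_depth)
ims=[]
for c in("top","scene"):
    im,d=snapshot(c); np.savez(f"{c}0.npz",im=im,d=d); cv2.imwrite(f"pics/{c}0.png",cv2.resize(im,(800,600)))
    for n in "caddy canister square_tin jar cup gourd cork_base tray biscuit_tin bombilla".split():
        for r in look_for(n,c)[:3]:
            X=w(c,r["location"]); print(c,n,round(r["score"],2),X.round(3),np.round(px(c,X)))
E
```

```text
pics
{'clock': np.float64(0.0), 'joint_pos': array([-80.156,  22.872,   2.581,  88.115,  -1.072,  69.149,  -2.905]), 'joint_vel': array([ 0.012, -0.062, -0.001,  0.019,  0.071, -0.122, -0.031]), 'joint_efforts': array([ 0.0000e+00, -4.7512e+01,  1.3650e+00, -2.5422e+01,  1.2000e-02,
        9.0000e-03, -0.0000e+00]), 'position': array([0.174, 0.626, 0.23 ]), 'tcp_rot': array([[-0.964,  0.267, -0.   ],
       [ 0.267,  0.964, -0.002],
       [-0.   , -0.002, -1.   ]]), 'ft_force': array([ 0.378, -0.295, -0.845]), 'ft_torque': array([ 0.042, -0.02 , -0.077]), 'gripper_force': np.float64(0.0), 'gripper_width': np.float64(0.086)} 0.0187
top caddy 0.85 [ 0.559 -0.01   0.048] [253. 170.]
top canister 0.87 [ 0.585 -0.12   0.137] [300. 152.]
top canister 0.69 [0.488 0.31  0.003] [133. 203.]
top canister 0.67 [ 0.576 -0.043  0.132] [267. 157.]
top square_tin 0.92 [0.562 0.091 0.133] [211. 164.]
top jar 0.97 [ 0.575 -0.044  0.132] [268. 157.]
top cup 0.98 [0.584 0.022 0.027] [241. 163.]
top gourd 0.73 [ 0.461 -0.311  0.068] [375. 205.]
top gourd 0.69 [ 0.443 -0.163  0.049] [315. 214.]
top gourd 0.36 [0.387 0.103 0.051] [210. 239.]
top cork_base 0.57 [ 0.474 -0.284  0.01 ] [358. 202.]
top tray 0.94 [0.489 0.314 0.   ] [132. 203.]
top bombilla 0.49 [ 0.4   -0.059  0.013] [274. 232.]
scene caddy 0.79 [ 0.623 -0.049  0.05 ] [274. 231.]
scene canister 0.68 [ 0.611 -0.131  0.127] [238. 225.]
scene square_tin 0.64 [0.587 0.074 0.115] [313. 177.]
scene jar 0.67 [ 0.625 -0.049  0.051] [275. 231.]
scene cup 0.6 [0.572 0.025 0.05 ] [289. 200.]
scene cup 0.35 [ 0.493 -0.316  0.007] [139. 254.]
scene gourd 0.96 [ 0.458 -0.17   0.061] [188. 200.]
scene gourd 0.65 [ 0.48  -0.304  0.068] [136. 233.]
scene cork_base 0.66 [ 0.492 -0.317  0.008] [139. 254.]
scene tray 0.31 [ 0.612 -0.135  0.123] [236. 227.]
scene biscuit_tin 0.6 [0.397 0.089 0.041] [271. 143.]
scene bombilla 0.56 [ 0.411 -0.059  0.006] [223. 181.]
```

View pics/top0.png

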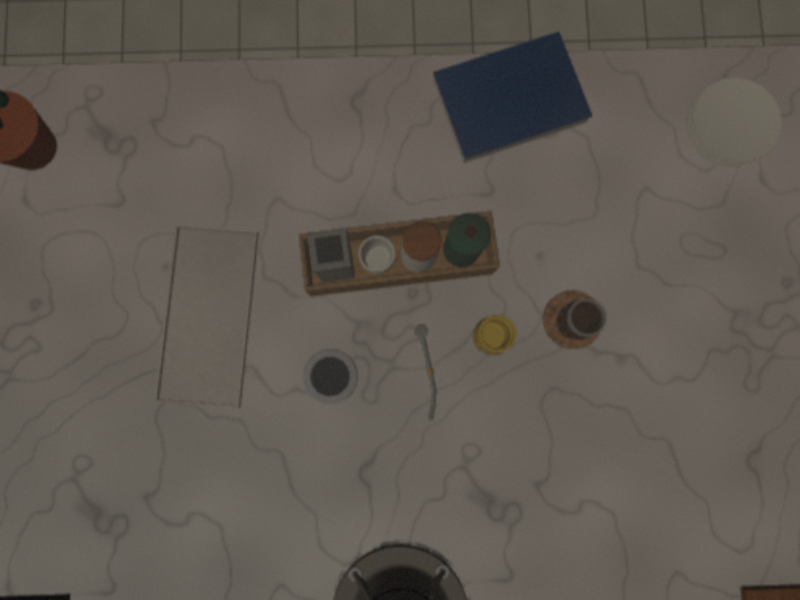

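View pics/scene0.png

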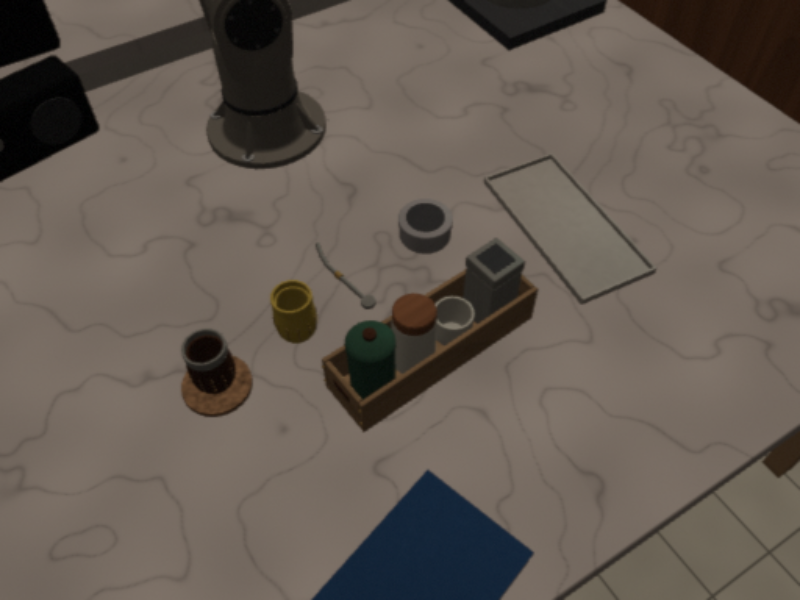

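The top view (800-wide) shows the square tin at (330,255), the cup at (376,254), the jar at (421,240) and the canister at (467,240), all in the caddy. The gourd is on the cork at (575,318) and the yellow look-alike at (494,335). The tray is on the left at (208,315). The scene view agrees, so the cup's neighbours are the tin and the jar.

Run:
```python
from h import *
from scipy.optimize import least_squares
def circ(P):
    return least_squares(lambda q:np.hypot(P[:,0]-q[0],P[:,1]-q[1])-q[2],[*P.mean(0),.03],loss='soft_l1',f_scale=.002).x
C={}
for c in("top","scene"):
    z=np.load(c+"0.npz"); C[c]=cloud(c,z["d"]).reshape(-1,3)[z["d"].ravel()>0]
    P=C[c]
    def sel(x,y,r,z0,z1): return P[(np.hypot(P[:,0]-x,P[:,1]-y)<r)&(P[:,2]>z0)&(P[:,2]<z1)]
    def rect(Q,n):
        (cx,cy),wh,a=cv2.minAreaRect((Q[:,:2]*1000).astype(np.float32)); print(c,n,len(Q),round(cx,1),round(cy,1),np.round(wh,1),round(a,1),"zmed",np.median(Q[:,2]).round(4))
    for n,x,y,r,z0,z1 in [("tin",.565,.09,.05,.12,.15),("jar",.57,-.045,.045,.12,.142),("can lid",.58,-.12,.045,.115,.129),("knob",.58,-.12,.03,.135,.16),("cup",.57,.025,.035,.06,.075),("gourd",.47,-.3,.05,.088,.105),("cork",.48,-.3,.07,.005,.015),("tray rim",.49,.31,.18,.009,.02),("tray",.49,.31,.18,.0025,.02),("caddy rim",.57,-.01,.18,.066,.078)]:
        Q=sel(x,y,r,z0,z1)
        if n=="caddy rim": 
            pass
        if len(Q)>8:
            rect(Q,n)
            if n in("jar","cup","gourd","cork","can lid"):
                H=cv2.convexHull((Q[:,:2]*1000).astype(np.float32))[:,0]; print("   minEncl",np.round(cv2.minEnclosingCircle(H)[0],1),round(cv2.minEnclosingCircle(H)[1],1),"mean",(Q.mean(0)*1000).round(1))
    Q=sel(.7,.5,.1,-.05,.05);print(c,"counter z",np.median(Q[:,2]) if len(Q) else None)
print(px("top",[.174,.626,.23]),px("scene",[.174,.626,.23]))
```

```text
top tin 655 574.8 92.1 [61.1 59.9] 6.5 zmed 0.1359
top jar 489 585.2 -48.4 [57.5 57.4] 62.9 zmed 0.1318
   minEncl [586. -49.] 30.1 mean [584.9 -48.4 131.6]
top can lid 73 594.8 -117.5 [72.6 63.3] 70.3 zmed 0.1275
   minEncl [ 592.5 -113.7] 41.1 mean [ 581.9 -114.9  126.2]
top knob 158 590.3 -122.0 [52.4 37.3] 69.8 zmed 0.1367
top cup 105 568.0 25.8 [58.9 65.5] 70.7 zmed 0.0678
   minEncl [569.9  24.9] 34.9 mean [566.6  24.2  68.1]
top gourd 166 463.4 -303.2 [57.  58.1] 1.4 zmed 0.0958
   minEncl [ 463.5 -304. ] 30.4 mean [ 464.  -303.9   95.4]
top cork 549 479.7 -300.7 [133.6 127.4] 9.0 zmed 0.0116
   minEncl [ 479.8 -300.2] 69.6 mean [ 471.5 -289.9   11. ]
top tray rim 1074 488.6 260.0 [244.1 301. ] 83.6 zmed 0.0129
top tray 9088 489.5 311.1 [358.6 355.6] 20.3 zmed 0.0053
top caddy rim 1081 532.9 -18.7 [195.4 316.4] 4.9 zmed 0.0731
top counter z 0.0017374346846274762
scene tin 710 577.0 88.9 [61.3 62. ] 7.6 zmed 0.1336
scene jar 519 587.4 -50.7 [58.  54.3] 57.2 zmed 0.1297
   minEncl [588.  -51.5] 30.0 mean [588.1 -52.2 129.6]
scene can lid 143 594.8 -117.7 [78.2 60.4] 78.7 zmed 0.127
   minEncl [ 590.6 -116.9] 42.7 mean [ 596.  -121.1  125.8]
scene knob 75 594.6 -128.9 [41.1 19.3] 45.4 zmed 0.1438
scene cup 152 566.4 27.9 [63.2 60. ] 58.1 zmed 0.0654
   minEncl [569.7  25.4] 34.7 mean [556.5  29.6  66. ]
scene gourd 217 466.3 -306.2 [57.7 61.1] 66.9 zmed 0.0936
   minEncl [ 465.9 -305.9] 31.4 mean [ 466.9 -306.8   93.2]
scene cork 798 480.2 -310.5 [98.2 94.4] 73.9 zmed 0.0097
   minEncl [ 485. -307.] 62.1 mean [ 487.9 -311.5    9.7]
scene tray rim 691 495.4 308.6 [144.1 303.8] 84.0 zmed 0.0129
scene tray 4243 484.4 319.8 [353.2 337. ] 13.7 zmed 0.0046
scene caddy rim 1291 535.3 -20.9 [197.6 317.3] 4.7 zmed 0.0712
scene counter z -0.00024382826897634594
(np.float64(-57.107261912204365), np.float64(352.67887722995454)) (np.float64(388.89767289354296), np.float64(-28.941563040382675))
```

```bash
cat >> h.py <<'E'
def go(x,y,z,yaw=None):
    "print deltas in tool axes (mm) and spin (rad) from the present pose"
    s=observe(); R=np.array(s["tcp_rot"]); p=np.array(s["position"])
    d=R.T@(np.array([x,y,z])-p)*1000; cy=np.degrees(np.arctan2(R[1,1],R[0,1]))
    print("t",round(float(s["clock"]),2),"pos",(p*1000).round(1),"yaw",cy.round(2),"F",np.round(s["ft_force"],1),"w",round(float(s["gripper_width"])*1000,1),"gf",round(float(s["gripper_force"]),1),"| delta",d.round(1),"spin",None if yaw is None else round(float(np.radians(cy-yaw)),3))
E
python3 -m crank '[[[0,0,0,0.17],[0,0,0,0.17],[0,0,0,0.17],[0,0,0,0.17],[0,0,0,0.17]]]' 1 60 && python3 -m crank '[[[0,0,0,0.17],[0,0,0,0.17],[0,0,0,0]]]'
python3 - <<'E'
from h import *
from scipy.optimize import minimize
for c in("top","scene"):
    z=np.load(c+"0.npz"); P=cloud(c,z["d"]).reshape(-1,3)[z["d"].ravel()>0]
    Q=P[(abs(P[:,0]-.572)<.07)&(abs(P[:,1]+.013)<.18)&(P[:,2]>.067)&(P[:,2]<.077)]
    Q=Q[Q[:,0]>.508]
    (cx,cy),wh,a=cv2.minAreaRect((Q[:,:2]*1000).astype(np.float32)); print(c,"caddy",cx,cy,wh,a)
    # cork: coloured pixels
    H=cv2.cvtColor(z["im"],cv2.COLOR_BGR2HSV).reshape(-1,3)[z["d"].ravel()>0]
    m=(abs(P[:,0]-.48)<.08)&(abs(P[:,1]+.3)<.08)&(P[:,2]>.004)&(P[:,2]<.016)&(H[:,1]>80)
    Q=P[m]; h=cv2.convexHull((Q[:,:2]*1000).astype(np.float32)); print("cork",len(Q),cv2.minEnclosingCircle(h),cv2.fitEllipse(h))
    m=(abs(P[:,0]-.49)<.2)&(abs(P[:,1]-.31)<.11)&(P[:,2]>.009)&(P[:,2]<.018)
    print("tray",cv2.minAreaRect((P[m][:,:2]*1000).astype(np.float32)))
go(.576,.0905,.2,6)
E
```

```text
clock: 1.72
position: [0.1738, 0.6263, 0.2313]
tcp_rot: [[-0.43, 0.903, -0.0], [0.903, 0.43, 0.0], [0.0, 0.0, -1.0]]
ft_force: [0.2, -0.5, 0.5]
gripper_width: 0.0852
gripper_force: 0.0
clock: 2.1
position: [0.1737, 0.6264, 0.2313]
tcp_rot: [[-0.112, 0.994, 0.0], [0.994, 0.112, 0.0], [-0.0, 0.0, -1.0]]
ft_force: [-0.8, 0.4, -0.3]
gripper_width: 0.0857
gripper_force: 0.0
top caddy 582.709716796875 -14.655685424804688 (94.77290344238281, 316.654541015625) 5.444673538208008
cork 450 ((468.1582946777344, -304.7463073730469), 48.73086929321289) ((467.94903564453125, -304.9653625488281), (95.79961395263672, 96.94102478027344), 19.681726455688477)
tray ((494.0582275390625, 311.3084716796875), (142.203857421875, 300.7032470703125), 83.95503997802734)
scene caddy 584.8935546875 -16.832077026367188 (96.47767639160156, 316.7143859863281) 5.435965538024902
cork 794 ((471.6795654296875, -309.0305480957031), 50.38691329956055) ((471.2056884765625, -308.40203857421875), (98.23881530761719, 100.53516387939453), 89.7139892578125)
tray ((495.361083984375, 308.61322021484375), (144.05686950683594, 303.7870788574219), 84.01594543457031)
t 2.1 pos [173.7 626.4 231.3] yaw 6.43 F [-0.8  0.4 -0.3] w 85.7 gf 0.0 | delta [-577.6  339.7   31.4] spin 0.008
```

```bash
python3 -m crank '[[[-48,28,0,0],[-48,28,0,0],[-48,28,0,0],[-48,28,0,0],[-48,28,0,0]]]' >/dev/null && python3 -m crank '[[[-48,28,0,0],[-48,28,0,0],[-48,28,0,0],[-48,28,0,0],[-48,28,0,0]]]' >/dev/null && python3 -m crank '[[[-48,30,0,0],[-30,15,0,0],[-18,12,0,0],[0,0,0,0]]]'
python3 -c "
from h import *
go(.576,.0905,.103,6.4)
s,d=snapshot('scene');cv2.imwrite('pics/s1.png',s)"
```

```text
clock: 3.85
position: [0.5727, 0.089, 0.2314]
tcp_rot: [[-0.109, 0.994, 0.0], [0.994, 0.109, -0.001], [-0.001, 0.0, -1.0]]
ft_force: [-1.3, -0.0, -0.1]
gripper_width: 0.085
gripper_force: 0.0
t 3.85 pos [572.7  89.  231.4] yaw 6.23 F [-1.3 -0.  -0.1] w 85.0 gf 0.0 | delta [  1.3   3.4 128.4] spin -0.003
```

View pics/s1.png

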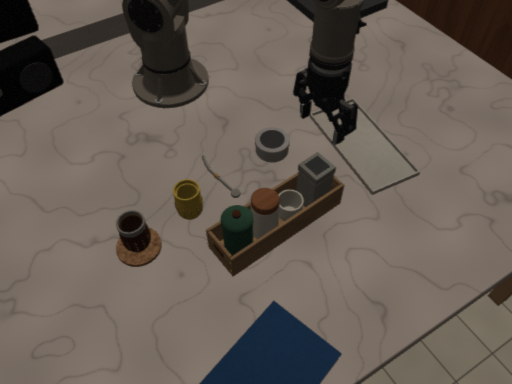

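The gripper is at about (325,105), open across the row, and consistent with being above the tin at (317,165). I'll go down and grip it.

```bash
python3 -m crank '[[[1,3,35,0],[0,0,40,0],[0,0,35,0],[0,0,18,0],[0,0,0,0]]]' && python3 -m crank '[[[0,0,0,0],[0,0,0,0],[0,0,0,0],[0,0,0,0],[0,0,0,0]]]' -1 60
python3 -c "
from h import *
go(.576,.0905,.103,6.4)"
```

```text
clock: 4.53
position: [0.5739, 0.0932, 0.1025]
tcp_rot: [[-0.112, 0.994, -0.002], [0.994, 0.112, 0.0], [0.0, -0.002, -1.0]]
ft_force: [0.4, 0.4, 0.2]
gripper_width: 0.0853
gripper_force: 0.0
clock: 5.15
position: [0.5759, 0.0925, 0.1053]
tcp_rot: [[-0.11, 0.994, 0.002], [0.994, 0.11, 0.002], [0.001, 0.002, -1.0]]
ft_force: [-1.9, -0.3, 4.9]
gripper_width: 0.059
gripper_force: 65.9
t 5.15 pos [575.9  92.5 105.3] yaw 6.31 F [-1.9 -0.3  4.9] w 59.0 gf 65.9 | delta [-2.  -0.1  2.3] spin -0.002
```

```bash
python3 -m crank '[[[0,0,-10,0],[0,0,-30,0],[0,0,-35,0],[0,0,-25,0],[0,0,0,0]]]' && python3 -m crank '[[[20,3,0,0],[40,5,0,0],[45,6,0,0],[45,6,0,0],[37,4,0,0]]]' && python3 -m crank '[[[20,2,0,0],[0,0,0,0],[0,0,0,0]]]'
python3 -c "
from h import *
go(.579,.301,.1015,6.4)"
```

```text
clock: 5.78
position: [0.5763, 0.0922, 0.2054]
tcp_rot: [[-0.11, 0.994, 0.005], [0.994, 0.11, 0.002], [0.001, 0.005, -1.0]]
ft_force: [0.6, 0.7, -4.8]
gripper_width: 0.0589
gripper_force: 66.5
clock: 6.4
position: [0.5761, 0.285, 0.2008]
tcp_rot: [[-0.113, 0.994, -0.004], [0.994, 0.113, -0.0], [0.0, -0.004, -1.0]]
ft_force: [-0.5, -0.9, -4.5]
gripper_width: 0.0587
gripper_force: 66.3
clock: 6.78
position: [0.5784, 0.2981, 0.2029]
tcp_rot: [[-0.107, 0.994, -0.0], [0.994, 0.107, -0.002], [-0.002, -0.001, -1.0]]
ft_force: [-0.2, -0.6, -3.9]
gripper_width: 0.059
gripper_force: 66.3
t 6.78 pos [578.4 298.1 202.9] yaw 6.15 F [-0.2 -0.6 -3.9] w 59.0 gf 66.3 | delta [  3.1   1.  101.4] spin -0.004
```

```bash
python3 -m crank '[[[2,0,25,0],[0,0,35,0],[0,0,28,0],[0,0,9,0],[0,0,0,0]]]' && python3 -m crank '[[[0,0,1.5,0],[0,0,1.5,0],[0,0,0,0]]]'
```

```text
clock: 7.4
position: [0.5783, 0.3014, 0.1065]
tcp_rot: [[-0.108, 0.994, 0.0], [0.994, 0.108, -0.001], [-0.001, 0.0, -1.0]]
ft_force: [0.3, -0.0, -3.3]
gripper_width: 0.0593
gripper_force: 66.3
clock: 7.78
position: [0.578, 0.303, 0.1038]
tcp_rot: [[-0.11, 0.994, 0.001], [0.994, 0.11, 0.001], [0.001, 0.001, -1.0]]
ft_force: [0.8, -0.8, -4.3]
gripper_width: 0.0591
gripper_force: 66.3
```

```bash
python3 -m crank '[[[0,0,1,0],[0,0,1,0],[0,0,0,0]]]' && python3 -m crank '[[[0,0,1,0],[0,0,0,0]]]'&& python3 -m crank '[[[0,0,1,0],[0,0,0,0]]]'
```

```text
clock: 8.15
position: [0.5779, 0.3028, 0.1014]
tcp_rot: [[-0.11, 0.994, 0.0], [0.994, 0.11, 0.0], [0.0, 0.0, -1.0]]
ft_force: [-0.8, -0.9, -3.1]
gripper_width: 0.0592
gripper_force: 66.5
clock: 8.4
position: [0.5779, 0.3029, 0.1014]
tcp_rot: [[-0.11, 0.994, -0.0], [0.994, 0.11, 0.001], [0.001, 0.0, -1.0]]
ft_force: [-3.7, -0.7, 5.6]
gripper_width: 0.0588
gripper_force: 67.4
clock: 8.65
position: [0.578, 0.3029, 0.1014]
tcp_rot: [[-0.11, 0.994, -0.0], [0.994, 0.11, 0.001], [0.001, -0.0, -1.0]]
ft_force: [-5.4, -2.1, 9.9]
gripper_width: 0.059
gripper_force: 68.2
```

```bash
python3 -m crank '[[[0,0,-1,0],[0,0,0,0],[0,0,0,0],[0,0,0,0]]]' 1 && python3 -m crank '[[[0,0,-15,0],[0,0,-35,0],[0,0,-40,0],[0,0,-20,0],[0,0,0,0]]]'
python3 -c "
from h import *
go(.587,-.0505,.2,5.5)"
```

```text
clock: 9.15
position: [0.5779, 0.3028, 0.1001]
tcp_rot: [[-0.11, 0.994, 0.0], [0.994, 0.11, -0.0], [-0.0, 0.0, -1.0]]
ft_force: [-1.0, -0.2, 0.2]
gripper_width: 0.0855
gripper_force: 0.0
clock: 9.78
position: [0.5788, 0.3031, 0.2121]
tcp_rot: [[-0.11, 0.994, 0.003], [0.994, 0.11, 0.002], [0.002, 0.003, -1.0]]
ft_force: [0.4, -0.0, -0.5]
gripper_width: 0.085
gripper_force: 0.0
t 9.78 pos [578.8 303.1 212.1] yaw 6.31 F [ 0.4 -0.  -0.5] w 85.0 gf 0.0 | delta [-352.4  -30.7   11.4] spin 0.014
```

```bash
python3 -m crank '[[[-30,-3,0,0.014],[-50,-4,0,0],[-55,-5,0,0],[-55,-5,0,0],[-55,-5,0,0]]]' && python3 -m crank '[[[-55,-5,0,0],[-35,-4,0,0],[-18,0,0,0],[0,0,0,0],[0,0,0,0]]]'
python3 -c "
from h import *
go(.587,-.0505,.1,5.5)
s,d=snapshot('scene');cv2.imwrite('pics/s2.png',s)"
```

```text
clock: 10.4
position: [0.578, 0.0531, 0.2086]
tcp_rot: [[-0.094, 0.996, -0.003], [0.996, 0.094, -0.001], [-0.001, -0.003, -1.0]]
ft_force: [1.3, 0.7, 0.0]
gripper_width: 0.0855
gripper_force: 0.0
clock: 11.02
position: [0.5813, -0.0494, 0.2097]
tcp_rot: [[-0.098, 0.995, -0.001], [0.995, 0.098, 0.001], [0.001, -0.001, -1.0]]
ft_force: [-0.0, 0.7, 0.3]
gripper_width: 0.0852
gripper_force: 0.0
t 11.03 pos [581.3 -49.4 209.7] yaw 5.65 F [-0.   0.7  0.3] w 85.2 gf 0.0 | delta [ -1.8   5.7 109.7] spin 0.003
```

View pics/s2.png

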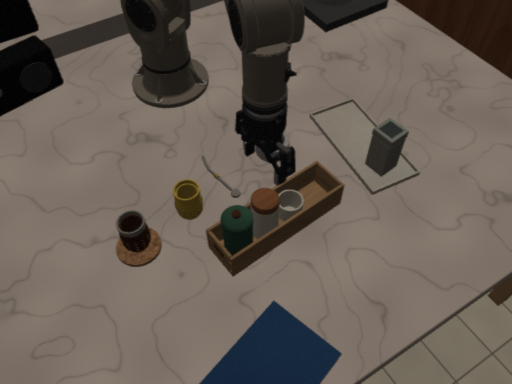

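The tin stands upright on the tray at (385,148), and the gripper is over the jar at (265,200). Next I grip the jar.

```bash
python3 -m crank '[[[-2,6,30,0],[0,0,40,0],[0,0,28,0],[0,0,12,0],[0,0,0,0]]]' && python3 -m crank '[[[0,0,0,0],[0,0,0,0],[0,0,0,0],[0,0,0,0],[0,0,0,0]]]' -1 60
python3 -m crank '[[[0,0,-10,0],[0,0,-30,0],[0,0,-35,0],[0,0,-25,0],[0,0,0,0]]]'
python3 -c "
from h import *
go(.4247,.3174,.1,5.5)"
```

```text
clock: 11.7
position: [0.5873, -0.052, 0.0999]
tcp_rot: [[-0.097, 0.995, -0.001], [0.995, 0.097, 0.0], [0.0, -0.001, -1.0]]
ft_force: [0.2, 0.2, 0.3]
gripper_width: 0.0856
gripper_force: 0.0
clock: 12.32
position: [0.5882, -0.0531, 0.1023]
tcp_rot: [[-0.096, 0.995, 0.002], [0.995, 0.096, 0.001], [0.001, 0.002, -1.0]]
ft_force: [-1.6, 0.5, 5.8]
gripper_width: 0.0582
gripper_force: 63.6
clock: 12.95
position: [0.5887, -0.0533, 0.2023]
tcp_rot: [[-0.096, 0.995, 0.004], [0.995, 0.096, 0.0], [-0.0, 0.004, -1.0]]
ft_force: [0.1, -0.5, -6.1]
gripper_width: 0.0585
gripper_force: 66.6
t 12.95 pos [588.7 -53.3 202.3] yaw 5.5 F [ 0.1 -0.5 -6.1] w 58.5 gf 66.6 | delta [ 384.7 -128.1  101.6] spin 0.0
```

```bash
python3 -m crank '[[[20,-7,0,0],[40,-13,0,0],[48,-16,0,0],[48,-16,0,0],[48,-16,0,0]]]' >/dev/null && python3 -m crank '[[[48,-16,0,0],[48,-16,0,0],[40,-13,0,0],[30,-10,0,0],[15,-5,0,0]]]' >/dev/null; python3 -m crank '[[[0,0,0,0],[0,0,0,0]]]'
python3 -c "
from h import *
go(.4247,.3174,.0983,5.5)"
```

```text
clock: 14.45
position: [0.424, 0.3158, 0.2]
tcp_rot: [[-0.093, 0.996, 0.0], [0.996, 0.093, -0.002], [-0.002, -0.0, -1.0]]
ft_force: [-0.1, -0.9, -5.4]
gripper_width: 0.0587
gripper_force: 66.6
t 14.45 pos [424.  315.8 200. ] yaw 5.35 F [-0.1 -0.9 -5.4] w 58.7 gf 66.6 | delta [  1.7   0.9 101.7] spin -0.003
```

```bash
python3 -m crank '[[[1,0,25,0],[0,0,35,0],[0,0,28,0],[0,0,10,0],[0,0,0,0]]]' && python3 -m crank '[[[0,0,1,0],[0,0,1,0],[0,0,0,0]]]'&& python3 -m crank '[[[0,0,1,0],[0,0,0,0]]]'
```

```text
clock: 15.08
position: [0.4236, 0.318, 0.1023]
tcp_rot: [[-0.094, 0.996, 0.0], [0.996, 0.094, -0.001], [-0.001, -0.0, -1.0]]
ft_force: [1.2, 0.9, -5.1]
gripper_width: 0.0582
gripper_force: 66.7
clock: 15.45
position: [0.4232, 0.3193, 0.1009]
tcp_rot: [[-0.096, 0.995, 0.001], [0.995, 0.096, 0.001], [0.001, 0.001, -1.0]]
ft_force: [0.2, -0.1, -4.7]
gripper_width: 0.0578
gripper_force: 66.7
clock: 15.7
position: [0.4229, 0.319, 0.0993]
tcp_rot: [[-0.096, 0.995, -0.0], [0.995, 0.096, 0.0], [0.0, -0.0, -1.0]]
ft_force: [-0.1, 0.5, -4.9]
gripper_width: 0.0584
gripper_force: 66.7
```

```bash
python3 -m crank '[[[0,0,1,0],[0,0,0,0]]]' && python3 -m crank '[[[0,0,1,0],[0,0,0,0]]]' && python3 -m crank '[[[0,0,-1,0],[0,0,0,0],[0,0,0,0],[0,0,0,0]]]' 1 && python3 -m crank '[[[0,0,-15,0],[0,0,-35,0],[0,0,-40,0],[0,0,-30,0],[0,0,0,0]]]'
python3 -c "
from h import *
print(np.round(observe()['joint_pos'],1))
go(.466,-.305,.2,5.5)
s,d=snapshot('scene');cv2.imwrite('pics/s3.png',s)"
```

```text
clock: 15.95
position: [0.4231, 0.3191, 0.0985]
tcp_rot: [[-0.096, 0.995, 0.0], [0.995, 0.096, 0.0], [0.0, 0.0, -1.0]]
ft_force: [-0.6, -0.9, -3.5]
gripper_width: 0.0585
gripper_force: 66.9
clock: 16.2
position: [0.4231, 0.3194, 0.0984]
tcp_rot: [[-0.096, 0.995, -0.0], [0.995, 0.096, 0.001], [0.001, -0.0, -1.0]]
ft_force: [-2.9, -1.7, 5.9]
gripper_width: 0.0585
gripper_force: 67.7
clock: 16.7
position: [0.4231, 0.319, 0.0983]
tcp_rot: [[-0.096, 0.995, 0.0], [0.995, 0.096, 0.0], [0.0, 0.0, -1.0]]
ft_force: [0.5, 0.2, 0.9]
gripper_width: 0.0855
gripper_force: 0.0
clock: 17.32
position: [0.4248, 0.3201, 0.2218]
tcp_rot: [[-0.096, 0.995, 0.005], [0.995, 0.096, 0.005], [0.005, 0.005, -1.0]]
ft_force: [-0.2, -0.1, -0.1]
gripper_width: 0.0855
gripper_force: 0.0
[-66.6  12.1  29.  105.8  -6.6  63.3 -29.6]
t 17.32 pos [424.8 320.1 221.8] yaw 5.49 F [-0.2 -0.1 -0.1] w 85.5 gf 0.0 | delta [-626.3  -18.9   18.8] spin -0.0
```

View pics/s3.png

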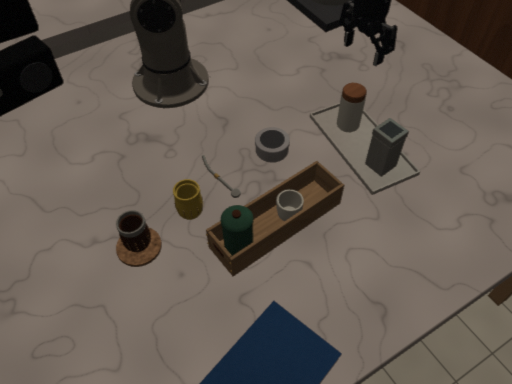

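Both neighbours stand upright on the tray: the jar at (351,107) and the tin at (385,148). Now I move to the gourd.

```bash
python3 -m crank '[[[-30,-1,0,0],[-52,-2,0,0],[-52,-2,0,0],[-52,-2,0,0],[-52,-2,0,0]]]' >/dev/null && python3 -m crank '[[[-52,-1,0,0],[-52,-1,0,0],[-52,-2,0,0],[-52,-2,0,0],[-52,-2,0,0]]]' >/dev/null; python3 -m crank '[[[-52,-1,0,0],[-48,-1,0,0],[-28,0,0,0],[0,0,0,0]]]'
python3 -m crank '[[[0,0,0,0.157],[0,0,0,0.157],[0,0,0,0.157],[0,0,0,0.157],[0,0,0,0.157]]]' >/dev/null;python3 -m crank '[[[0,0,0,0.157],[0,0,0,0.157],[0,0,0,0.157],[0,0,0,0.157],[0,0,0,0.157]]]' >/dev/null;python3 -m crank '[[[0,0,0,0]]]'
python3 -c "
from h import *
print(np.round(observe()['joint_pos'],1))
go(.465,-.305,.063,-84.5)"
```

```text
clock: 19.12
position: [0.4612, -0.3091, 0.2173]
tcp_rot: [[-0.089, 0.996, -0.003], [0.996, 0.089, -0.001], [-0.001, -0.003, -1.0]]
ft_force: [-0.7, 0.9, 0.1]
gripper_width: 0.0857
gripper_force: 0.0
clock: 20.5
position: [0.4633, -0.3048, 0.2173]
tcp_rot: [[0.995, 0.099, -0.002], [0.099, -0.995, 0.001], [-0.002, -0.002, -1.0]]
ft_force: [-0.6, -0.0, -0.4]
gripper_width: 0.0854
gripper_force: 0.0
[-24.3  33.   75.5 103.3 -33.9  71.1 -23.4]
t 20.5 pos [ 463.3 -304.8  217.3] yaw -84.35 F [-0.6 -0.  -0.4] w 85.4 gf 0.0 | delta [  1.9   0.6 154.3] spin 0.003
```

```bash
python3 -m crank '[[[2,0,35,0],[0,0,45,0],[0,0,40,0],[0,0,24,0],[0,0,10,0]]]' && python3 -m crank '[[[0,0,0,0],[0,0,0,0],[0,0,0,0],[0,0,0,0],[0,0,0,0]]]' -1 40
python3 -c "
from h import *
print(np.round(observe()['joint_pos'],1))
go(.465,-.305,.063,-84.5)"
```

```text
clock: 21.12
position: [0.4652, -0.3045, 0.0629]
tcp_rot: [[0.995, 0.099, -0.002], [0.099, -0.995, 0.002], [-0.002, -0.003, -1.0]]
ft_force: [-0.7, 0.5, 0.8]
gripper_width: 0.0852
gripper_force: 0.0
clock: 21.75
position: [0.4668, -0.3061, 0.0654]
tcp_rot: [[0.995, 0.097, 0.002], [0.097, -0.995, -0.0], [0.002, 0.0, -1.0]]
ft_force: [-0.6, 1.6, 5.6]
gripper_width: 0.0588
gripper_force: 43.6
[-15.9  41.4  62.7 111.  -44.9  56.5 -16. ]
t 21.75 pos [ 466.8 -306.1   65.4] yaw -84.43 F [-0.6  1.6  5.6] w 58.8 gf 43.6 | delta [-1.7 -1.2  2.4] spin 0.001
```

```bash
python3 -m crank '[[[0,0,-10,0],[0,0,-20,0],[0,0,-10,0],[0,0,0,0]]]' && python3 -m crank '[[[20,0,0,0],[40,-1,0,0],[40,-1,0,0],[30,0,0,0],[14,0,0,0]]]' && python3 -m crank '[[[0,0,0,0],[0,0,20,0],[0,0,15,0],[0,0,8,0],[0,0,0,0]]]'&& python3 -m crank '[[[0,0,1.5,0],[0,0,1.5,0],[0,0,0,0]]]'
```

```text
clock: 22.25
position: [0.4668, -0.3062, 0.1054]
tcp_rot: [[0.995, 0.097, 0.002], [0.097, -0.995, -0.001], [0.002, 0.001, -1.0]]
ft_force: [-1.2, 0.1, -1.4]
gripper_width: 0.0589
gripper_force: 43.4
clock: 22.88
position: [0.612, -0.2881, 0.1029]
tcp_rot: [[0.995, 0.1, -0.001], [0.1, -0.995, 0.001], [-0.001, -0.001, -1.0]]
ft_force: [-0.1, -0.6, -1.7]
gripper_width: 0.0586
gripper_force: 43.4
clock: 23.5
position: [0.6085, -0.2896, 0.0602]
tcp_rot: [[0.995, 0.096, -0.001], [0.096, -0.995, 0.001], [-0.001, -0.001, -1.0]]
ft_force: [-0.3, -0.0, -1.4]
gripper_width: 0.0589
gripper_force: 43.3
clock: 23.88
position: [0.6094, -0.2899, 0.0585]
tcp_rot: [[0.995, 0.097, 0.0], [0.097, -0.995, 0.0], [0.0, -0.0, -1.0]]
ft_force: [0.1, 0.4, -1.1]
gripper_width: 0.0581
gripper_force: 43.4
```

```bash
python3 -m crank '[[[0,0,1,0],[0,0,1,0],[0,0,0,0]]]' && python3 -m crank '[[[0,0,1,0],[0,0,0,0]]]'
```

```text
clock: 24.25
position: [0.6092, -0.2898, 0.0562]
tcp_rot: [[0.995, 0.097, -0.0], [0.097, -0.995, 0.0], [-0.0, -0.0, -1.0]]
ft_force: [0.1, 0.8, -1.9]
gripper_width: 0.0587
gripper_force: 43.4
clock: 24.5
position: [0.6094, -0.2899, 0.0556]
tcp_rot: [[0.995, 0.097, 0.0], [0.097, -0.995, 0.0], [0.0, -0.0, -1.0]]
ft_force: [-0.5, 0.5, 1.4]
gripper_width: 0.0583
gripper_force: 43.5
```

```bash
python3 -m crank '[[[0,0,0,0],[0,0,0,0],[0,0,0,0],[0,0,0,0]]]' 1 && python3 -m crank '[[[0,0,-20,0],[0,0,-40,0],[0,0,-50,0],[0,0,-35,0],[0,0,0,0]]]'
python3 - <<'E'
from h import *
for c in("top","scene"):
    im,d=snapshot(c); cv2.imwrite(f"pics/{c}4.png",im)
    P=cloud(c,d).reshape(-1,3)[d.ravel()>0];H=cv2.cvtColor(im,cv2.COLOR_BGR2HSV).reshape(-1,3)[d.ravel()>0]
    m=(abs(P[:,0]-.47)<.07)&(abs(P[:,1]+.305)<.07)&(P[:,2]>.005)&(P[:,2]<.016)&(H[:,1]>80)
    Q=P[m]; h=cv2.convexHull((Q[:,:2]*1000).astype(np.float32)); print("cork",len(Q),np.median(Q[:,2]),cv2.minEnclosingCircle(h),cv2.fitEllipse(h))
    m=(np.hypot(P[:,0]-.58,P[:,1]-.02)<.036)&(P[:,2]>.058)&(P[:,2]<.073)&(H[:,1]<60)
    Q=P[m]; h=cv2.convexHull((Q[:,:2]*1000).astype(np.float32)); print("cup",len(Q),np.median(Q[:,2]),cv2.minEnclosingCircle(h),cv2.fitEllipse(h))
    print([ (w(c,r["location"]).round(3),round(r["score"],2)) for r in look_for("cup",c)[:2]])
go(.5795,.021,.18,-84.5)
E
```

```text
clock: 25.0
position: [0.6093, -0.2899, 0.0553]
tcp_rot: [[0.995, 0.097, 0.0], [0.097, -0.995, 0.0], [0.0, -0.0, -1.0]]
ft_force: [-0.3, -0.4, -0.0]
gripper_width: 0.0852
gripper_force: 0.0
clock: 25.62
position: [0.6104, -0.2919, 0.2054]
tcp_rot: [[0.995, 0.096, 0.007], [0.096, -0.995, -0.004], [0.006, 0.004, -1.0]]
ft_force: [0.3, -0.1, -0.6]
gripper_width: 0.0854
gripper_force: 0.0
cork 1039 0.0120576469241239 ((468.119140625, -305.4407958984375), 50.21168899536133) ((467.6051330566406, -305.5984802246094), (95.7466812133789, 99.12242889404297), 171.3968963623047)
cup 123 0.06701298127541942 ((579.924560546875, 21.3952693939209), 29.81389045715332) ((579.4247436523438, 21.303356170654297), (57.447574615478516, 58.791690826416016), 89.73265838623047)
[(array([0.585, 0.023, 0.023]), 0.57)]
cork 948 0.009712470664086616 ((472.60302734375, -308.4053649902344), 50.34729766845703) ((473.5670471191406, -307.7946472167969), (93.8853988647461, 99.90641784667969), 41.24188232421875)
cup 195 0.06412359869665361 ((581.68798828125, 17.683237075805664), 30.91773796081543) ((582.0952758789062, 18.30881690979004), (57.35072708129883, 61.37763214111328), 67.48098754882812)
[(array([0.574, 0.023, 0.05 ]), 0.85), (array([0.437, 0.304, 0.09 ]), 0.73)]
t 25.82 pos [ 608.8 -289.3  199.4] yaw -84.45 F [-0.3  0.1 -0.5] w 85.6 gf 0.0 | delta [   0.8 -311.7   19.8] spin 0.001
```

View pics/top4.png

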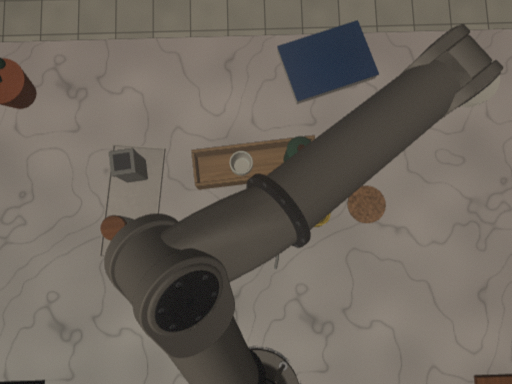

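The cork is free at (367,204) and the cup stands at (241,162) with empty caddy floor on both sides. The gripper is near the top right, over the gourd. Now I go to the cup.

```bash
python3 -m crank '[[[0,-25,0,0],[0,-45,0,0],[0,-50,0,0],[0,-50,0,0],[0,-50,0,0]]]' >/dev/null; python3 -m crank '[[[0,-45,0,0],[0,-30,0,0],[0,-17,0,0],[0,0,0,0],[0,0,0,0]]]'
python3 -c "
from h import *
print(np.round(observe()['joint_pos'],1))
go(.5805,.020,.034,-84.5)"
```

```text
clock: 27.08
position: [0.5789, 0.0188, 0.2004]
tcp_rot: [[0.996, 0.094, 0.0], [0.094, -0.996, -0.001], [0.0, 0.001, -1.0]]
ft_force: [0.1, -0.7, 0.2]
gripper_width: 0.0854
gripper_force: 0.0
[-56.6  38.6  75.7 101.3 -39.4  72.2 -55.2]
t 27.07 pos [578.9  18.8 200.4] yaw -84.59 F [ 0.1 -0.7  0.2] w 85.4 gf 0.0 | delta [  1.7  -1.2 166.4] spin -0.001
```

```bash
python3 -m crank '[[[1.5,-1,30,0],[0,0,45,0],[0,0,45,0],[0,0,30,0],[0,0,15,0]]]' >/dev/null; python3 -m crank '[[[0,0,0,0]]]' ; python3 -m crank '[[[0,0,0,0],[0,0,0,0],[0,0,0,0],[0,0,0,0],[0,0,0,0]]]' -1 35
python3 -c "
from h import *
print(np.round(observe()['joint_pos'],1))
go(.5805,.020,.034,-84.5)"
```

```text
clock: 27.82
position: [0.5803, 0.0207, 0.0351]
tcp_rot: [[0.995, 0.095, -0.001], [0.095, -0.995, -0.0], [-0.001, 0.0, -1.0]]
ft_force: [0.3, 0.4, -0.3]
gripper_width: 0.0855
gripper_force: 0.0
clock: 28.45
position: [0.5817, 0.0212, 0.0371]
tcp_rot: [[0.995, 0.097, 0.003], [0.097, -0.995, -0.0], [0.003, 0.0, -1.0]]
ft_force: [-1.2, -0.1, 6.3]
gripper_width: 0.0595
gripper_force: 37.7
[-49.5  47.4  62.9 108.7 -51.   57.5 -47.7]
t 28.45 pos [581.7  21.2  37.1] yaw -84.46 F [-1.2 -0.1  6.3] w 59.5 gf 37.7 | delta [-1.3  1.1  3.1] spin 0.001
```

```bash
python3 -m crank '[[[0,0,-10,0],[0,0,-35,0],[0,0,-45,0],[0,0,-45,0],[0,0,-32,0]]]' >/dev/null; python3 -m crank '[[[0,0,0,0]]]'
python3 -c "
from h import *
print(np.round(observe()['joint_pos'],1))
go(.4712,-.3069,.0391,-84.5)"
```

```text
clock: 29.2
position: [0.5818, 0.0215, 0.2048]
tcp_rot: [[0.995, 0.097, 0.005], [0.097, -0.995, 0.001], [0.005, -0.0, -1.0]]
ft_force: [0.6, 0.9, -1.1]
gripper_width: 0.0598
gripper_force: 38.9
[-56.7  38.3  75.6 100.8 -39.1  72.4 -55.6]
t 29.2 pos [581.8  21.5 204.8] yaw -84.43 F [ 0.6  0.9 -1.1] w 59.8 gf 38.9 | delta [-142.7  316.2  165. ] spin 0.001
```

```bash
python3 -m crank '[[[-8,18,0,0],[-16,36,0,0],[-18,40,0,0],[-18,40,0,0],[-18,40,0,0]]]' >/dev/null; python3 -m crank '[[[-18,40,0,0],[-18,40,0,0],[-16,36,0,0],[-10,20,0,0],[-2,6,0,0]]]' >/dev/null;  python3 -m crank '[[[0,0,0,0],[0,0,0,0]]]'
python3 -c "
from h import *
print(np.round(observe()['joint_pos'],1))
go(.4712,-.3069,.0391,-84.5)"
```

```text
clock: 30.7
position: [0.4702, -0.3051, 0.2016]
tcp_rot: [[0.995, 0.099, -0.001], [0.099, -0.995, 0.001], [-0.001, -0.001, -1.0]]
ft_force: [-0.1, 0.5, -1.9]
gripper_width: 0.0597
gripper_force: 38.9
[-22.4  32.5  71.6 103.7 -33.1  68.7 -24.8]
t 30.7 pos [ 470.2 -305.1  201.6] yaw -84.34 F [-0.1  0.5 -1.9] w 59.7 gf 38.9 | delta [  0.9   2.1 162.5] spin 0.003
```

```bash
python3 -m crank '[[[1,2,25,0],[0,0,45,0],[0,0,45,0],[0,0,30,0],[0,0,8,0]]]' >/dev/null; python3 -m crank '[[[0,0,3,0],[0,0,0,0]]]'; python3 -m crank '[[[0,0,1,0],[0,0,1,0],[0,0,0,0]]]'; python3 -m crank '[[[0,0,1,0],[0,0,0,0]]]'
```

```text
clock: 31.58
position: [0.4718, -0.3087, 0.0473]
tcp_rot: [[0.995, 0.097, 0.002], [0.097, -0.995, -0.001], [0.002, 0.001, -1.0]]
ft_force: [0.7, 0.8, -1.7]
gripper_width: 0.0601
gripper_force: 38.9
clock: 31.95
position: [0.471, -0.3083, 0.0444]
tcp_rot: [[0.995, 0.097, 0.0], [0.097, -0.995, 0.0], [0.0, -0.0, -1.0]]
ft_force: [-1.3, -0.7, -1.8]
gripper_width: 0.0599
gripper_force: 38.9
clock: 32.2
position: [0.4708, -0.3083, 0.0432]
tcp_rot: [[0.995, 0.097, -0.0], [0.097, -0.995, 0.0], [-0.0, -0.0, -1.0]]
ft_force: [0.5, 0.8, -1.4]
gripper_width: 0.0602
gripper_force: 38.9
```

```bash
python3 -m crank '[[[0,-1,1,0],[0,0,1,0],[0,0,1,0],[0,0,0,0]]]'; python3 -m crank '[[[0,0,1,0],[0,0,0,0]]]'; python3 -m crank '[[[0,0,1,0],[0,0,0,0]]]'
```

```text
clock: 32.7
position: [0.4707, -0.3073, 0.0401]
tcp_rot: [[0.995, 0.097, -0.0], [0.097, -0.995, 0.0], [-0.0, -0.0, -1.0]]
ft_force: [-0.5, -1.1, -1.6]
gripper_width: 0.0597
gripper_force: 38.9
clock: 32.95
position: [0.4708, -0.3074, 0.0393]
tcp_rot: [[0.995, 0.097, 0.0], [0.097, -0.995, 0.0], [0.0, -0.0, -1.0]]
ft_force: [0.0, 0.9, -2.3]
gripper_width: 0.0598
gripper_force: 38.9
clock: 33.2
position: [0.4708, -0.3074, 0.0391]
tcp_rot: [[0.995, 0.096, 0.0], [0.096, -0.995, 0.001], [0.001, -0.001, -1.0]]
ft_force: [-1.8, 1.4, 5.2]
gripper_width: 0.0597
gripper_force: 39.5
```

```bash
python3 -m crank '[[[0,0,-1,0],[0,0,0,0],[0,0,0,0],[0,0,0,0]]]' 1; python3 -m crank '[[[0,0,-15,0],[0,0,-35,0],[0,0,-40,0],[0,0,-15,0],[0,0,0,0]]]'>/dev/null; python3 -m crank '[[[20,0,0,0],[40,0,0,0],[40,0,0,0],[30,-2,0,0],[10,-2,0,0]]]' >/dev/null; python3 -m crank '[[[0,0,0,0],[0,0,0,0]]]' 
python3 -c "
from h import *
go(.6094,-.2899,.053,-84.5)
for c in ('scene','top'):
  s,d=snapshot(c);cv2.imwrite('pics/%s5.png'%c,s)
  P=cloud(c,d).reshape(-1,3)[d.ravel()>0]
  Q=P[(np.hypot(P[:,0]-.47,P[:,1]+.307)<.04)&(P[:,2]>.058)&(P[:,2]<.076)]
  if len(Q)>9: print(c,'cup',cv2.minEnclosingCircle((Q[:,:2]*1000).astype(np.float32)),np.median(Q[:,2]))
  Q=P[(np.hypot(P[:,0]-.609,P[:,1]+.29)<.04)&(P[:,2]>.078)&(P[:,2]<.096)]
  if len(Q)>9: print(c,'gourd',cv2.minEnclosingCircle((Q[:,:2]*1000).astype(np.float32)),np.median(Q[:,2]))
"
```

```text
clock: 33.7
position: [0.4708, -0.3073, 0.0392]
tcp_rot: [[0.995, 0.097, -0.0], [0.097, -0.995, 0.0], [-0.0, -0.0, -1.0]]
ft_force: [-1.1, -1.0, -0.4]
gripper_width: 0.0857
gripper_force: 0.0
clock: 35.2
position: [0.6082, -0.2905, 0.144]
tcp_rot: [[0.996, 0.095, -0.001], [0.095, -0.996, 0.0], [-0.001, -0.0, -1.0]]
ft_force: [-1.4, -0.3, 0.2]
gripper_width: 0.0853
gripper_force: 0.0
t 35.2 pos [ 608.2 -290.5  144. ] yaw -84.57 F [-1.4 -0.3  0.2] w 85.3 gf 0.0 | delta [ 1.3 -0.4 91. ] spin -0.001
scene cup ((467.05487060546875, -320.9180908203125), 27.432727813720703) 0.0664654234696186
scene gourd ((608.9204711914062, -290.61029052734375), 31.009859085083008) 0.0838734441358377
top cup ((469.84210205078125, -306.101318359375), 30.550498962402344) 0.0688658498913714
```

View pics/scene5.png

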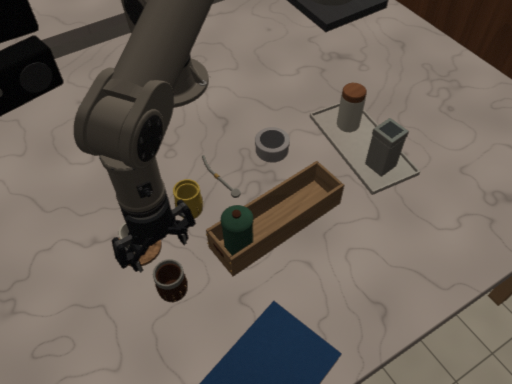

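The cup stands on the cork, partly hidden behind the gripper at (140,240). The gourd is on the counter at (171,280), and the jar and tin are upright on the tray. Next I grip the gourd.

```bash
python3 -m crank '[[[1,0,30,0],[0,0,35,0],[0,0,20,0],[0,0,6,0],[0,0,0,0]]]'; python3 -m crank '[[[0,0,0,0],[0,0,0,0],[0,0,0,0],[0,0,0,0],[0,0,0,0]]]' -1 40; python3 -m crank '[[[0,0,-10,0],[0,0,-40,0],[0,0,-55,0],[0,0,-50,0],[0,0,-20,0]]]'>/dev/null; python3 -m crank '[[[0,0,0,0],[0,0,0,0]]]'
python3 -c "
from h import *
print(np.round(observe()['joint_pos'],1))
go(.581,.0201,.0634,-84.5)"
```

```text
clock: 35.92
position: [0.6109, -0.2902, 0.0539]
tcp_rot: [[0.995, 0.096, 0.001], [0.096, -0.995, -0.0], [0.001, 0.001, -1.0]]
ft_force: [-0.4, -0.5, 0.6]
gripper_width: 0.0854
gripper_force: 0.0
clock: 36.55
position: [0.6115, -0.2899, 0.0549]
tcp_rot: [[0.995, 0.097, 0.002], [0.097, -0.995, -0.0], [0.002, 0.0, -1.0]]
ft_force: [-0.4, 0.8, 6.2]
gripper_width: 0.0585
gripper_force: 44.2
clock: 37.42
position: [0.61, -0.2886, 0.2258]
tcp_rot: [[0.995, 0.097, -0.003], [0.097, -0.995, 0.002], [-0.003, -0.003, -1.0]]
ft_force: [0.2, 0.2, -2.0]
gripper_width: 0.0583
gripper_force: 45.2
[-17.   41.1  64.9  85.5 -37.6  77.5 -33.8]
t 37.42 pos [ 610.  -288.6  225.8] yaw -84.44 F [ 0.2  0.2 -2. ] w 58.3 gf 45.2 | delta [   1.4 -309.7  163.2] spin 0.001
```

```bash
python3 -m crank '[[[1,-20,0,0],[1,-40,0,0],[1,-45,0,0],[0,-45,0,0],[0,-45,0,0]]]'>/dev/null; python3 -m crank '[[[0,-45,0,0],[0,-40,0,0],[0,-20,0,0],[0,-9,0,0],[0,0,0,0]]]' >/dev/null; python3 -m crank '[[[0,0,0,0],[0,0,0,0]]]'
python3 - <<'E'
from h import *
print(np.round(observe()['joint_pos'],1))
go(.583,.0201,.0629,-84.5)
for c in ('scene','top'):
  s,d=snapshot(c);cv2.imwrite('pics/%s6.png'%c,s)
E
```

```text
clock: 38.92
position: [0.5838, 0.0167, 0.2284]
tcp_rot: [[0.996, 0.095, 0.0], [0.095, -0.996, -0.0], [0.0, 0.0, -1.0]]
ft_force: [0.3, 0.2, -2.4]
gripper_width: 0.0584
gripper_force: 45.2
[-56.   35.7  74.7  98.8 -35.9  73.9 -58. ]
t 38.92 pos [583.8  16.7 228.4] yaw -84.58 F [ 0.3  0.2 -2.4] w 58.4 gf 45.2 | delta [ -0.5  -3.5 165.5] spin -0.001
```

View pics/scene6.png

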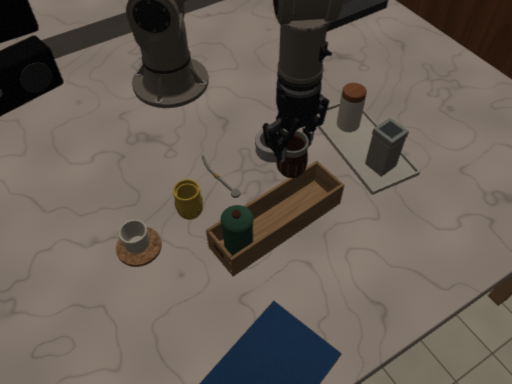

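The gourd hangs upright in the gripper at (292,155), and the cup stands on the cork at (134,237). I'll lower the gourd into the gap.

```bash
python3 -m crank '[[[0,-3,25,0],[0,0,45,0],[0,0,45,0],[0,0,30,0],[0,0,10,0]]]' >/dev/null; python3 -m crank '[[[0,0,5,0],[0,0,2,0],[0,0,0,0]]]'; python3 -m crank '[[[0,0,1,0],[0,0,1,0],[0,0,0,0]]]'
```

```text
clock: 40.02
position: [0.5842, 0.0211, 0.0672]
tcp_rot: [[0.995, 0.097, 0.002], [0.097, -0.995, 0.0], [0.002, -0.0, -1.0]]
ft_force: [-0.5, 0.5, -1.3]
gripper_width: 0.0583
gripper_force: 45.2
clock: 40.4
position: [0.5835, 0.0212, 0.0643]
tcp_rot: [[0.995, 0.097, -0.0], [0.097, -0.995, 0.0], [-0.0, -0.0, -1.0]]
ft_force: [0.4, 1.1, -1.9]
gripper_width: 0.0585
gripper_force: 45.2
```

```bash
python3 -m crank '[[[0,1,1,0],[0,0,0,0]]]'; python3 -m crank '[[[0,0,1,0],[0,0,0,0]]]'; python3 -m crank '[[[0,0,0.5,0],[0,0,0,0]]]'
```

```text
clock: 40.65
position: [0.5836, 0.02, 0.0632]
tcp_rot: [[0.995, 0.097, -0.0], [0.097, -0.995, 0.0], [-0.0, -0.0, -1.0]]
ft_force: [-0.0, -0.1, -0.8]
gripper_width: 0.0585
gripper_force: 45.2
clock: 40.9
position: [0.5839, 0.02, 0.0629]
tcp_rot: [[0.995, 0.097, 0.0], [0.097, -0.995, 0.0], [0.0, -0.0, -1.0]]
ft_force: [-0.8, 0.2, 3.5]
gripper_width: 0.0586
gripper_force: 45.4
clock: 41.15
position: [0.584, 0.02, 0.0629]
tcp_rot: [[0.995, 0.097, 0.001], [0.097, -0.995, 0.001], [0.001, -0.001, -1.0]]
ft_force: [-1.2, 0.4, 7.6]
gripper_width: 0.0587
gripper_force: 45.7
```

```bash
python3 -m crank '[[[0,0,0,0],[0,0,0,0],[0,0,0,0],[0,0,0,0]]]' 1; python3 -m crank '[[[0,0,-20,0],[0,0,-40,0],[0,0,-50,0],[0,0,-40,0],[0,0,0,0]]]' >/dev/null; python3 -m crank '[[[-12,-28,0,0],[-20,-48,0,0],[-20,-48,0,0],[-20,-48,0,0],[-20,-48,0,0]]]' >/dev/null; python3 -m crank '[[[-20,-48,0,0],[-13,-30,0,0],[-6,-15,0,0],[0,0,0,0]]]'; python3 -m crank '[[[0,0,0,-0.157],[0,0,0,-0.157],[0,0,0,-0.157],[0,0,0,-0.157],[0,0,0,-0.157]]]' >/dev/null;python3 -m crank '[[[0,0,0,-0.157],[0,0,0,-0.157],[0,0,0,-0.157],[0,0,0,-0.157],[0,0,0,-0.157]]]' >/dev/null;python3 -m crank '[[[0,0,0,0]]]'
python3 - <<'E'
from h import *
print(np.round(observe()['joint_pos'],1))
go(.4231,.3191,.0965,5.5)
for c in ('scene','top'):
  s,d=snapshot(c);cv2.imwrite('pics/%s7.png'%c,s)
  P=cloud(c,d).reshape(-1,3)[d.ravel()>0]
  for n,x,y,z0,z1 in [('cup',.47,-.307,.06,.076),('gourd',.581,.02,.086,.1),('jar',.423,.319,.118,.135),('tin',.578,.302,.122,.14)]:
    Q=P[(np.hypot(P[:,0]-x,P[:,1]-y)<.045)&(P[:,2]>z0)&(P[:,2]<z1)]
    if len(Q)>9: print(c,n,len(Q),np.round(cv2.minEnclosingCircle((Q[:,:2]*1000).astype(np.float32))[0],1),cv2.minAreaRect((Q[:,:2]*1000).astype(np.float32)),np.median(Q[:,2]).round(4))
E
```

```text
clock: 41.65
position: [0.5836, 0.0201, 0.0616]
tcp_rot: [[0.995, 0.097, -0.0], [0.097, -0.995, 0.0], [-0.0, -0.0, -1.0]]
ft_force: [-0.4, -0.7, -0.2]
gripper_width: 0.0852
gripper_force: 0.0
clock: 43.4
position: [0.4228, 0.3191, 0.2116]
tcp_rot: [[0.995, 0.098, 0.0], [0.098, -0.995, -0.001], [-0.0, 0.001, -1.0]]
ft_force: [-0.4, 0.4, 0.9]
gripper_width: 0.0853
gripper_force: 0.0
clock: 44.78
position: [0.4242, 0.3167, 0.212]
tcp_rot: [[-0.09, 0.996, 0.0], [0.996, 0.09, 0.0], [0.0, 0.0, -1.0]]
ft_force: [0.1, 0.1, 0.3]
gripper_width: 0.0853
gripper_force: 0.0
[-88.5  18.9  58.1 107.  -17.8  63.9 -18.6]
t 44.77 pos [424.2 316.7 212. ] yaw 5.18 F [0.1 0.1 0.3] w 85.3 gf 0.0 | delta [  2.5  -0.8 115.5] spin -0.006
scene cup 228 [ 471.3 -309.7] ((472.0267028808594, -308.8297119140625), (58.912109375, 58.965091705322266), 75.84844970703125) 0.0665
scene gourd 201 [583.2  20.2] ((582.101318359375, 18.85285186767578), (59.33340835571289, 58.593040466308594), 17.360267639160156) 0.0911
scene jar 342 [425.4 320.4] ((425.4186096191406, 318.8701477050781), (57.9049072265625, 58.56717300415039), 53.798988342285156) 0.1251
scene tin 548 [579.  300.2] ((578.7699584960938, 299.7890319824219), (59.589698791503906, 63.14271545410156), 6.884770393371582) 0.1299
top cup 159 [ 469.2 -306.3] ((468.55084228515625, -305.19146728515625), (58.18887710571289, 57.999000549316406), 87.52584838867188) 0.069
top gourd 149 [579.9  21.8] ((579.6015625, 21.30666732788086), (56.80793762207031, 58.371482849121094), 88.79530334472656) 0.094
top jar 535 [420.9 322.9] ((421.0476379394531, 323.2906799316406), (59.68727111816406, 56.08945846557617), 87.99342346191406) 0.1277
top tin 655 [575.3 300.8] ((576.1831665039062, 302.2740173339844), (60.11556625366211, 60.73590087890625), 5.8744964599609375) 0.132
```

View pics/scene7.png

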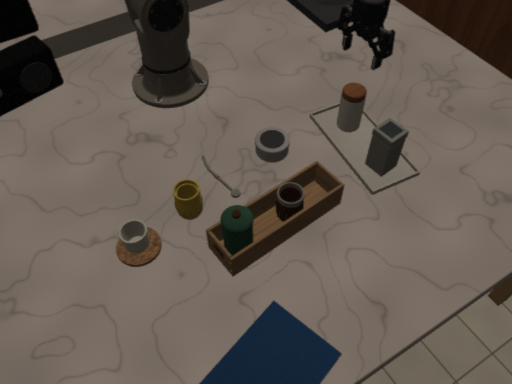

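The gourd stands in its place at (290,197) and the cup on the cork at (134,236). The jar at (351,105) and tin at (386,146) are still upright on the tray. I grip the jar next.

```bash
python3 -m crank '[[[2,-1,30,-0.006],[0,0,40,0],[0,0,30,0],[0,0,15,0],[0,0,0,0]]]'; python3 -m crank '[[[0,0,0,0],[0,0,0,0],[0,0,0,0],[0,0,0,0],[0,0,0,0]]]' -1 60; python3 -m crank '[[[0,0,-10,0],[0,0,-35,0],[0,0,-45,0],[0,0,-35,0],[0,0,-10,0]]]'>/dev/null; python3 -m crank '[[[0,0,0,0]]]'
python3 -c "
from h import *
print(np.round(observe()['joint_pos'],1))
go(.5882,-.0531,.102,5.5)"
```

```text
clock: 45.5
position: [0.4218, 0.3203, 0.0964]
tcp_rot: [[-0.101, 0.995, -0.001], [0.995, 0.101, -0.001], [-0.001, -0.001, -1.0]]
ft_force: [-0.2, 0.6, -0.1]
gripper_width: 0.0852
gripper_force: 0.0
clock: 46.12
position: [0.4226, 0.3216, 0.0987]
tcp_rot: [[-0.102, 0.995, 0.001], [0.995, 0.102, 0.003], [0.002, 0.001, -1.0]]
ft_force: [-1.9, -1.7, 6.6]
gripper_width: 0.0582
gripper_force: 63.2
clock: 46.88
position: [0.4213, 0.3208, 0.2315]
tcp_rot: [[-0.102, 0.995, -0.001], [0.995, 0.102, 0.0], [0.0, -0.001, -1.0]]
ft_force: [0.3, -1.0, -5.1]
gripper_width: 0.0582
gripper_force: 67.2
[-90.1  17.7  59.1 105.5 -16.6  66.1 -19.5]
t 46.88 pos [421.3 320.8 231.5] yaw 5.87 F [ 0.3 -1.  -5.1] w 58.2 gf 67.2 | delta [-389.1  127.9  129.2] spin 0.006
```

```bash
python3 -m crank '[[[-20,7,0,0],[-40,13,0,0],[-48,16,0,0],[-48,16,0,0],[-48,16,0,0]]]' >/dev/null; python3 -m crank '[[[-48,16,0,0],[-48,16,0,0],[-40,13,0,0],[-28,9,0,0],[-12,4,0,0]]]' >/dev/null; python3 -m crank '[[[-4,1,0,0.006],[0,0,0,0],[0,0,0,0]]]'
python3 -c "
from h import *
go(.5878,-.0508,.1025,5.5)"
```

```text
clock: 48.5
position: [0.5871, -0.0465, 0.2315]
tcp_rot: [[-0.098, 0.995, -0.001], [0.995, 0.098, 0.001], [0.001, -0.001, -1.0]]
ft_force: [0.4, 0.5, -5.7]
gripper_width: 0.0585
gripper_force: 67.2
t 48.5 pos [587.1 -46.5 231.5] yaw 5.64 F [ 0.4  0.5 -5.7] w 58.5 gf 67.2 | delta [ -4.5   0.4 129. ] spin 0.002
```

```bash
python3 -m crank '[[[-3.5,0,20,0],[0,0,30,0],[0,0,15,0],[0,0,0,0],[0,0,0,0]]]'
python3 -c "
from h import *
go(.5878,-.0508,.1025,5.5)"
```

```text
clock: 49.12
position: [0.5883, -0.052, 0.1676]
tcp_rot: [[-0.096, 0.995, 0.002], [0.995, 0.096, -0.0], [-0.0, 0.002, -1.0]]
ft_force: [0.2, 0.5, -5.3]
gripper_width: 0.0583
gripper_force: 67.2
t 49.12 pos [588.3 -52.  167.6] yaw 5.5 F [ 0.2  0.5 -5.3] w 58.3 gf 67.2 | delta [ 1.2 -0.5 65.1] spin 0.0
```

```bash
python3 -m crank '[[[1,0,20,0],[0,0,25,0],[0,0,12,0],[0,0,4,0],[0,0,0,0]]]'; python3 -m crank '[[[0,0,1,0],[0,0,1,0],[0,0,0,0]]]';  python3 -m crank '[[[0,0,1,0],[0,0,0,0]]]'
```

```text
clock: 49.75
position: [0.5879, -0.0509, 0.106]
tcp_rot: [[-0.096, 0.995, 0.001], [0.995, 0.096, -0.0], [-0.0, 0.001, -1.0]]
ft_force: [0.3, 0.5, -5.4]
gripper_width: 0.0586
gripper_force: 67.2
clock: 50.12
position: [0.5876, -0.0506, 0.104]
tcp_rot: [[-0.096, 0.995, 0.0], [0.995, 0.096, 0.0], [0.0, 0.0, -1.0]]
ft_force: [-0.3, 0.4, -5.0]
gripper_width: 0.0579
gripper_force: 67.2
clock: 50.38
position: [0.5877, -0.0507, 0.1029]
tcp_rot: [[-0.096, 0.995, 0.0], [0.995, 0.096, 0.0], [0.0, 0.0, -1.0]]
ft_force: [0.1, 0.3, -4.6]
gripper_width: 0.0583
gripper_force: 67.3
```

Then release, go back for the tin at TCP (577.9, 302.9, ~99), yaw 6.3.

```bash
python3 -m crank '[[[0,0,1,0],[0,0,0,0]]]'; python3 -m crank '[[[0,0,0,0],[0,0,0,0],[0,0,0,0],[0,0,0,0]]]' 1;  python3 -m crank '[[[0,0,-15,0],[0,0,-35,0],[0,0,-40,0],[0,0,-25,0],[0,0,0,0]]]' >/dev/null; python3 -m crank '[[[30,0,0,0],[50,5,0,0],[55,5,0,0],[55,5,0,0],[55,5,0,0]]]' >/dev/null; python3 -m crank '[[[50,3,0,-0.014],[37,2,0,0],[20,0,0,0],[0,0,0,0],[0,0,0,0]]]'
python3 - <<'E'
from h import *
go(.5779,.3029,.099,6.3)
for c in ('scene','top'):
  s,d=snapshot(c);cv2.imwrite('pics/%s8.png'%c,s)
  P=cloud(c,d).reshape(-1,3)[d.ravel()>0]
  for n,x,y,z0,z1 in [('jar',.587,-.05,.12,.142),('gourd',.581,.02,.086,.1)]:
    Q=P[(np.hypot(P[:,0]-x,P[:,1]-y)<.045)&(P[:,2]>z0)&(P[:,2]<z1)]
    if len(Q)>9: print(c,n,len(Q),np.round(cv2.minEnclosingCircle((Q[:,:2]*1000).astype(np.float32))[0],1),cv2.minAreaRect((Q[:,:2]*1000).astype(np.float32)),np.median(Q[:,2]).round(4))
E
```

```text
clock: 50.62
position: [0.5878, -0.051, 0.1028]
tcp_rot: [[-0.096, 0.995, 0.001], [0.995, 0.096, 0.0], [0.0, 0.001, -1.0]]
ft_force: [-2.0, 0.2, 5.3]
gripper_width: 0.0578
gripper_force: 68.3
clock: 51.12
position: [0.5877, -0.0506, 0.1018]
tcp_rot: [[-0.096, 0.995, 0.0], [0.995, 0.096, -0.0], [-0.0, 0.0, -1.0]]
ft_force: [0.4, 0.5, 0.1]
gripper_width: 0.0856
gripper_force: 0.0
clock: 53.0
position: [0.5783, 0.2992, 0.2169]
tcp_rot: [[-0.107, 0.994, 0.0], [0.994, 0.107, -0.001], [-0.001, 0.0, -1.0]]
ft_force: [0.2, 0.3, -0.5]
gripper_width: 0.0854
gripper_force: 0.0
t 53.0 pos [578.3 299.2 216.9] yaw 6.12 F [ 0.2  0.3 -0.5] w 85.4 gf 0.0 | delta [  3.8   0.  117.9] spin -0.003
scene jar 598 [587.6 -58. ] ((586.6231689453125, -56.437232971191406), (68.93891143798828, 58.548866271972656), 60.503135681152344) 0.1293
scene gourd 192 [581.4  19.2] ((582.1806640625, 19.66221046447754), (56.620018005371094, 60.20674514770508), 76.5212173461914) 0.0914
top jar 514 [588.1 -56.9] ((585.7777099609375, -58.095726013183594), (73.51165008544922, 58.91341781616211), 87.92973327636719) 0.1318
top gourd 144 [579.6  14.2] ((581.0331420898438, 19.499664306640625), (58.953224182128906, 63.37916564941406), 31.795122146606445) 0.0944
```

```bash
python3 -m crank '[[[2.5,0,35,-0.003],[0,0,40,0],[0,0,30,0],[0,0,13,0],[0,0,0,0]]]'; python3 -m crank '[[[0,0,0,0],[0,0,0,0],[0,0,0,0],[0,0,0,0],[0,0,0,0]]]' -1 60; python3 -m crank '[[[0,0,-10,0],[0,0,-30,0],[0,0,-40,0],[0,0,-25,0],[0,0,0,0]]]'
python3 -c "
from h import *
go(.5759,.0925,.105,6.3)"
```

```text
clock: 53.72
position: [0.5777, 0.3036, 0.0987]
tcp_rot: [[-0.112, 0.994, -0.0], [0.994, 0.112, -0.001], [-0.0, -0.001, -1.0]]
ft_force: [0.2, 0.7, 0.2]
gripper_width: 0.0852
gripper_force: 0.0
clock: 54.35
position: [0.5783, 0.3047, 0.1008]
tcp_rot: [[-0.113, 0.994, 0.002], [0.994, 0.113, 0.001], [0.001, 0.002, -1.0]]
ft_force: [-2.5, -0.9, 6.8]
gripper_width: 0.0589
gripper_force: 65.9
clock: 54.98
position: [0.5788, 0.3048, 0.2059]
tcp_rot: [[-0.113, 0.994, 0.004], [0.994, 0.113, 0.002], [0.002, 0.004, -1.0]]
ft_force: [0.1, 0.2, -4.4]
gripper_width: 0.059
gripper_force: 66.4
t 54.98 pos [578.8 304.8 205.9] yaw 6.48 F [ 0.1  0.2 -4.4] w 59.0 gf 66.4 | delta [-210.8  -27.2  100.4] spin 0.003
```

```bash
python3 -m crank '[[[-20,-3,0,0],[-40,-5,0,0],[-45,-6,0,0],[-45,-6,0,0],[-35,-4,0,0]]]' >/dev/null; python3 -m crank '[[[-20,-2,0,0],[-4,-1,0,0],[0,0,0,0],[0,0,0,0],[0,0,0,0]]]'
python3 -c "
from h import *
go(.5762,.0943,.105,6.5)"
```

```text
clock: 56.22
position: [0.5744, 0.0952, 0.2036]
tcp_rot: [[-0.115, 0.993, -0.0], [0.993, 0.115, 0.0], [0.0, -0.0, -1.0]]
ft_force: [-0.6, 0.7, -3.6]
gripper_width: 0.059
gripper_force: 66.3
t 56.23 pos [574.4  95.2 203.6] yaw 6.61 F [-0.6  0.7 -3.6] w 59.0 gf 66.3 | delta [-1.1  1.7 98.6] spin 0.002
```

```bash
python3 -m crank '[[[0,1.5,25,0],[0,0,35,0],[0,0,25,0],[0,0,9,0],[0,0,0,0]]]'; python3 -m crank '[[[0,0,1,0],[0,0,0,0]]]';python3 -c "
from h import *
go(.5762,.0943,.105,6.5)"
```

```text
clock: 56.85
position: [0.5759, 0.0943, 0.1098]
tcp_rot: [[-0.113, 0.994, -0.0], [0.994, 0.113, -0.0], [-0.0, -0.0, -1.0]]
ft_force: [0.2, -0.3, -3.7]
gripper_width: 0.0587
gripper_force: 66.2
clock: 57.1
position: [0.5765, 0.0941, 0.1098]
tcp_rot: [[-0.113, 0.994, 0.002], [0.994, 0.113, 0.001], [0.0, 0.002, -1.0]]
ft_force: [-0.4, 0.9, -3.7]
gripper_width: 0.0589
gripper_force: 66.2
t 57.1 pos [576.5  94.1 109.8] yaw 6.48 F [-0.4  0.9 -3.7] w 58.9 gf 66.2 | delta [ 0.3 -0.3  4.8] spin -0.0
```

```bash
python3 -m crank '[[[0,0,1.5,0],[0,0,1,0],[0,0,1,0],[0,0,0,0]]]'; python3 -m crank '[[[0,0,1,0],[0,0,0,0]]]'; python3 -m crank '[[[0,0,1,0],[0,0,0,0]]]'
```

```text
clock: 57.6
position: [0.5757, 0.094, 0.1052]
tcp_rot: [[-0.113, 0.994, -0.0], [0.994, 0.113, 0.0], [0.0, -0.0, -1.0]]
ft_force: [0.9, 1.0, -3.6]
gripper_width: 0.0589
gripper_force: 66.3
clock: 57.85
position: [0.5759, 0.0939, 0.1048]
tcp_rot: [[-0.113, 0.994, 0.0], [0.994, 0.113, 0.0], [0.0, 0.0, -1.0]]
ft_force: [-2.0, 0.3, 0.1]
gripper_width: 0.0586
gripper_force: 66.9
clock: 58.1
position: [0.576, 0.0939, 0.1048]
tcp_rot: [[-0.113, 0.994, -0.0], [0.994, 0.113, 0.001], [0.001, -0.0, -1.0]]
ft_force: [-5.0, -0.2, 8.6]
gripper_width: 0.059
gripper_force: 67.9
```

Touchdown. Release, retreat to the side, and compare with the first pictures.

```bash
python3 -m crank '[[[0,0,0,0],[0,0,0,0],[0,0,0,0],[0,0,0,0]]]' 1;  python3 -m crank '[[[0,0,-15,0],[0,0,-35,0],[0,0,-45,0],[0,0,-35,0],[0,0,0,0]]]' >/dev/null; python3 -m crank '[[[30,0,0,0],[50,0,0,0],[50,0,0,0],[50,0,0,0],[50,0,0,0]]]' >/dev/null; python3 -m crank '[[[50,-30,0,0],[30,-30,0,0],[15,-20,0,0],[0,0,0,0],[0,0,0,0]]]'
python3 - <<'E'
from h import *
def M(Q): return np.round(cv2.minEnclosingCircle((Q[:,:2]*1000).astype(np.float32))[0],1),np.round(Q.mean(0)*1000,1)
for c in ('scene','top'):
  s,d=snapshot(c);cv2.imwrite('pics/%s9.png'%c,s)
  P1=cloud(c,d).reshape(-1,3)[d.ravel()>0]; z=np.load(c+'0.npz'); P0=cloud(c,z['d']).reshape(-1,3)[z['d'].ravel()>0]
  for n,x,y,r,z0,z1 in [('tin',.576,.0905,.045,.12,.15),('jar',.587,-.05,.034,.12,.142),('can',.592,-.122,.034,.12,.16)]:
    for P in (P0,P1):
      print(c,n,*M(P[(np.hypot(P[:,0]-x,P[:,1]-y)<r)&(P[:,2]>z0)&(P[:,2]<z1)]))
  for n,x,y,r,z0,z1 in [('cup',.47,-.307,.04,.06,.076),('gourd',.581,.02,.034,.086,.1)]:
      print(c,n,*M(P1[(np.hypot(P1[:,0]-x,P1[:,1]-y)<r)&(P1[:,2]>z0)&(P1[:,2]<z1)]))
E
```

```text
clock: 58.6
position: [0.5759, 0.094, 0.1033]
tcp_rot: [[-0.113, 0.994, 0.0], [0.994, 0.113, -0.0], [-0.0, 0.0, -1.0]]
ft_force: [0.3, -0.6, 0.1]
gripper_width: 0.0854
gripper_force: 0.0
clock: 60.48
position: [0.4605, 0.4067, 0.2333]
tcp_rot: [[-0.111, 0.994, 0.001], [0.994, 0.111, -0.001], [-0.001, 0.001, -1.0]]
ft_force: [0.2, -0.3, 0.4]
gripper_width: 0.0851
gripper_force: 0.0
scene tin [577.  89.] [580.6  86.1 132.5]
scene tin [575.9  89.9] [580.2  86.1 132.5]
scene jar [588.5 -51.7] [590.8 -53.1 129.2]
scene jar [588.5 -51.8] [590.8 -53.2 128.8]
scene can [ 595.2 -123.5] [ 598.4 -125.5  132.7]
scene can [ 595.6 -123.5] [ 598.3 -125.3  132.8]
scene cup [ 471.8 -309.7] [ 472.2 -309.4   65.9]
scene gourd [582.5  20. ] [583.1  20.3  91.3]
top tin [573.7  91.7] [572.9  91.7 135.7]
top tin [574.1  92. ] [572.6  91.6 135.8]
top jar [586. -49.] [585.1 -48.5 131.6]
top jar [585.6 -49.4] [585.1 -48.8 131.7]
top can [ 594.1 -121.8] [ 592.1 -120.9  134.1]
top can [ 593.6 -121.9] [ 591.9 -120.7  134.1]
top cup [ 469.3 -306.3] [ 468.8 -306.    68.3]
top gourd [579.7  21.8] [580.2  21.9  93.7]
```

View pics/scene9.png

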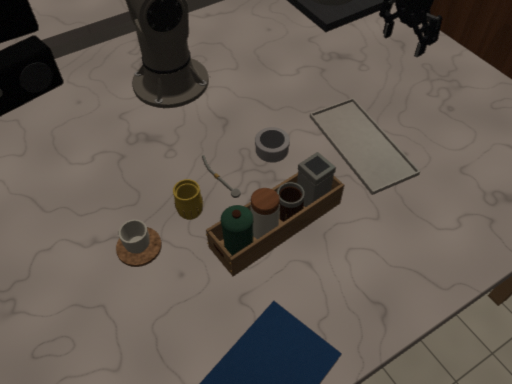

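The tin (317,175), gourd (291,197), jar (265,208) and canister (237,228) are in the caddy, within about 1 mm of their starting spots. The cup is on the cork at (134,236), and the gripper is clear.

```bash
python3 -c "
from cell import *
print(sign_off())"
```

```text
the job is handed in; nothing more can be done
None
```

The job is handed in at about 60 s of robot time: by the last pictures the cup is in the middle of the cork base, the gourd is in the cup's gap, and the canister, tin and jar are within about 1 mm of their starting spots; the verdict was not shown to me.

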